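# Find the tired spring hold-down and push its key out

### The job

One of the three spring hold-downs on the carving bench has gone tired. Find it by pressing on their orange mid-span pads from above with the fingertips, one at a time, holding about 10 N for a moment (never more than 20 N), and judging how far the spring bends and whether it comes back. Then push the brass locking key of the tired one through its steel block, from the tail that stands out, until the tail is flush with the block; leave the keys of the sound ones in and the tools and the rosette where they are.

Things in the scene. Friction and masses are not known exactly. Their poses are not given: they have to be found in the camera images.
- unit_a: One of three look-alike spring hold-downs fixed to the bench; exactly one is tired. Wooden base 170x60x12 mm (x,y,z), origin at its underside's centre on the bench, z up. Dark steel block, x +45 to +85 mm, 60 mm wide, top at 66 mm, holds a steel leaf spring reaching level to -x: x +50 to -75 mm, 24 mm wide, 2.5 mm thick, mid-line 55 mm up, keyed by a brass bar across the block.
- pad_a: Orange press pad, 22x24x6 mm with a half-round ridge across the leaf, on unit_a's leaf at mid-span (x=-12.5 mm in the unit's frame). Origin at its underside's centre; top 62 mm above bench at the start. At 10 N a sound spring gives about 4 mm here and comes fully back. The tired one feels the same up to about 6 N, then yields: about 9 mm at 10 N, and stays about 5 mm low here when let go.
- spring_a_tip (a point): Free end of unit_a's leaf, 55 mm above the bench at the start. At 10 N on the pad it drops about 10 mm (sound) or 20 mm (tired; stays about 10 mm low when let go). Just beyond it, at x=-87 mm of the unit, stands a white gauge post 6x30 mm, top at 66 mm, painted green from 56 to 43 mm above the bench and red below: at 10 N a sound tip stays in the green.
- key_a (a joint): How far (m) unit_a's brass locking key has been pushed through its steel block, towards the unit's -y. 0 to 0.004 at the start; 0.025 when its tail is flush with the block; stops at 0.032. About 6 N moves it and it stays where it is left.
- key_a_tail (a point): Centre of the tail's end face of unit_a's brass key: a bar 24 mm (x) by 16 mm (z), 85 mm long along the unit's y, centred 30 mm above the bench at x=+65 mm. The tail stands up to 25 mm out of the block's +y face (y=+30 mm), free all round. With the key at 0 this point is at (65, 55, 30) mm in the unit's frame.
- unit_b: One of three look-alike spring hold-downs fixed to the bench; exactly one is tired. Wooden base 170x60x12 mm (x,y,z), origin at its underside's centre on the bench, z up. Dark steel block, x +45 to +85 mm, 60 mm wide, top at 66 mm, holds a steel leaf spring reaching level to -x: x +50 to -75 mm, 24 mm wide, 2.5 mm thick, mid-line 55 mm up, keyed by a brass bar across the block.
- pad_b: Orange press pad, 22x24x6 mm with a half-round ridge across the leaf, on unit_b's leaf at mid-span (x=-12.5 mm in the unit's frame). Origin at its underside's centre; top 62 mm above bench at the start. At 10 N a sound spring gives about 4 mm here and comes fully back. The tired one feels the same up to about 6 N, then yields: about 9 mm at 10 N, and stays about 5 mm low here when let go.
- spring_b_tip (a point): Free end of unit_b's leaf, 55 mm above the bench at the start. At 10 N on the pad it drops about 10 mm (sound) or 20 mm (tired; stays about 10 mm low when let go). Just beyond it, at x=-87 mm of the unit, stands a white gauge post 6x30 mm, top at 66 mm, painted green from 56 to 43 mm above the bench and red below: at 10 N a sound tip stays in the green.
- key_b (a joint): How far (m) unit_b's brass locking key has been pushed through its steel block, towards the unit's -y. 0 to 0.004 at the start; 0.025 when its tail is flush with the block; stops at 0.032. About 6 N moves it and it stays where it is left.
- key_b_tail (a point): Centre of the tail's end face of unit_b's brass key: a bar 24 mm (x) by 16 mm (z), 85 mm long along the unit's y, centred 30 mm above the bench at x=+65 mm. The tail stands up to 25 mm out of the block's +y face (y=+30 mm), free all round. With the key at 0 this point is at (65, 55, 30) mm in the unit's frame.
- unit_c: One of three look-alike spring hold-downs fixed to the bench; exactly one is tired. Wooden base 170x60x12 mm (x,y,z), origin at its underside's centre on the bench, z up. Dark steel block, x +45 to +85 mm, 60 mm wide, top at 66 mm, holds a steel leaf spring reaching level to -x: x +50 to -75 mm, 24 mm wide, 2.5 mm thick, mid-line 55 mm up, keyed by a brass bar across the block.
- pad_c: Orange press pad, 22x24x6 mm with a half-round ridge across the leaf, on unit_c's leaf at mid-span (x=-12.5 mm in the unit's frame). Origin at its underside's centre; top 62 mm above bench at the start. At 10 N a sound spring gives about 4 mm here and comes fully back. The tired one feels the same up to about 6 N, then yields: about 9 mm at 10 N, and stays about 5 mm low here when let go.
- spring_c_tip (a point): Free end of unit_c's leaf, 55 mm above the bench at the start. At 10 N on the pad it drops about 10 mm (sound) or 20 mm (tired; stays about 10 mm low when let go). Just beyond it, at x=-87 mm of the unit, stands a white gauge post 6x30 mm, top at 66 mm, painted green from 56 to 43 mm above the bench and red below: at 10 N a sound tip stays in the green.
- key_c (a joint): How far (m) unit_c's brass locking key has been pushed through its steel block, towards the unit's -y. 0 to 0.004 at the start; 0.025 when its tail is flush with the block; stops at 0.032. About 6 N moves it and it stays where it is left.
- key_c_tail (a point): Centre of the tail's end face of unit_c's brass key: a bar 24 mm (x) by 16 mm (z), 85 mm long along the unit's y, centred 30 mm above the bench at x=+65 mm. The tail stands up to 25 mm out of the block's +y face (y=+30 mm), free all round. With the key at 0 this point is at (65, 55, 30) mm in the unit's frame.
- mallet: Bystander: small mallet lying loose on the bench beyond the hold-downs, its handle roughly along world y.
- gouge: Bystander: carving gouge, 210 mm long, wooden handle 22 mm thick, lying loose on the bench beyond the hold-downs, roughly along world y.
- rosette: Bystander: carved round wooden rosette, 80 mm across, 26 mm high, lying loose on the bench to the robot's left.

How it is judged:
On the way, in this order (a step that is already met when the one before it is completed fails the run):
1. the tired spring is pressed on its pad with about 10 N (7 to 14 N) and held, so that it shows itself: its tip goes down by over 15 mm (((contact force between the fingers and pad_a between 7 and 14 N and z of spring_a_tip in the frame of unit_a below 0.04 m) or (contact force between the fingers and pad_b between 7 and 14 N and z of spring_b_tip in the frame of unit_b below 0.04 m) or (contact force between the fingers and pad_c between 7 and 14 N and z of spring_c_tip in the frame of unit_c below 0.04 m))), for 0.4 s.
2. the key of the spring that has stayed bent is pushed through until its tail is flush (((value of joint key_a above 0.021 m and z of spring_a_tip in the frame of unit_a below 0.05 m) or (value of joint key_b above 0.021 m and z of spring_b_tip in the frame of unit_b below 0.05 m) or (value of joint key_c above 0.021 m and z of spring_c_tip in the frame of unit_c below 0.05 m))), for 0.2 s.
At the end, for the whole second after the job is handed in: The key of the spring that has stayed bent (tip over 5 mm low) is pushed through to flush with its block (at least 21 mm of 25); the other two keys are still in (less than 8 mm) and those two springs are back level (tips within 3 mm) (((value of joint key_a above 0.021 m and z of spring_a_tip in the frame of unit_a below 0.05 m and value of joint each of key_b, key_c below 0.008 m and z of spring_b_tip in the frame of unit_b above 0.052 m and z of spring_c_tip in the frame of unit_c above 0.052 m) or (value of joint key_b above 0.021 m and z of spring_b_tip in the frame of unit_b below 0.05 m and value of joint each of key_a, key_c below 0.008 m and z of spring_a_tip in the frame of unit_a above 0.052 m and z of spring_c_tip in the frame of unit_c above 0.052 m) or (value of joint key_c above 0.021 m and z of spring_c_tip in the frame of unit_c below 0.05 m and value of joint each of key_a, key_b below 0.008 m and z of spring_a_tip in the frame of unit_a above 0.052 m and z of spring_b_tip in the frame of unit_b above 0.052 m))); the robot touches nothing.
It fails at once if a spring is pressed with more than 20 N (contact force between anything else and spring_a above 20 N or contact force between anything else and spring_b above 20 N or contact force between anything else and spring_c above 20 N).
It fails at once if the mallet, gouge or rosette is moved by more than 30 mm (distance of any of mallet, gouge, rosette from where it was at the start of the episode above 0.03 m).
It also fails if it takes over 64 s, if anything falls off the work surface, if the arm or the gripper's body presses on something with over 40 N, if the wrist force passes 120 N, or if a joint passes its speed limit or range.

### The arm

A 7-joint arm with a two-finger parallel gripper is mounted at the origin on the work surface. World frame = base frame: x ahead of the robot, y to its left, z up, the work surface at z = 0. Lengths are in m, angles in rad, forces in N, time in s.
With the tool pointing down it reaches from about 0.425 to 0.95 m from the base axis. Payload 4.7 kg.
Tool frame: the origin (TCP) lies between the finger pads; the fingertips stand 25 mm ahead of it and the grasp point (between the pads) lies 6 mm ahead of it; x points along the fingers, z is the direction in which the jaws open and shut, and the axes are right-handed (so a half turn about x gives the same grasp; the last joint's range is limited). The gripper opens to 85 mm and grips with 20 to 120 N. Pads are 22 mm wide; open, the fingers measure 114 mm over their backs; the gripper's body (76 mm by 85 mm) begins 54 mm behind the grasp point. The pads swing forward as they close: fully open they stand 13 mm farther back than shut.
Start: joints at [1.115, 0.469, -0.049, 1.532, 0.024, 1.141, -0.082], TCP at [0.279, -0.614, 0.256] pointing down, gripper open.
Joint ranges: [-2.59, 2.59], [-0.33, 1.99], [-1.39, 1.29], [0.1, 2.45], [-1.04, 4.18], [0.21, 1.99], [-2.66, 2.66]. Speed limits (rad/s): [2.57, 2.57, 3.14, 3.14, 3.14, 3.14, 3.14].

### API

Orientations are given as a 3x3 rotation matrix whose columns are the frame's x, y, z axes.
In Python, from rig import * gives the robot as it stands. Calls block until the motion is done:
- movep(position, orientation): joint-space move of the TCP to a pose.
- move_l(position, attitude=None, feed=0.15, until_force=None): straight line of the TCP; attitude=None keeps the orientation; feed is the mean speed in m/s. With until_force (N) it stops when the force on the tool has changed by that much, and returns True; else False.
- move_joints(angles): joint-space move.
- command_gripper(opening, newtons=None): finger opening in m; newtons is the grip in N (None keeps the last); returns when the fingers have stopped.
- sleep(seconds).
- inverse_kinematics(position, orientation): joint angles nearest the present ones, or None.
- sense(): the state.
- camera(name): name is "scene" or "side" or "wrist"; returns (picture, depth): 420x560x3 uint8, red, green, blue; 420x560 float32, m along the optical axis (not along the pixel's ray), 0 where there is no reading.
- camera_params(name): a dict with "K" (3x3 intrinsics, pixels), "position" and "rotation" of the camera in the world; the wrist camera has in their place "tool_from_camera" (4x4, takes a point from camera to tool coordinates, whose origin is the TCP and whose axes are the tool frame's). Camera axes: x right, y down, z forward; pixel columns grow to the right and rows downward; lengths in m; the calibration is good to about 2 mm. A picture is of the moment at which its call begins: read the wrist's pose just before it. camera_params takes no time and is no camera call.
A pose or a line that the arm cannot do raises Unreachable and nothing moves.
- finish_job(): hands the job in, once; it reports no verdict.
The state is a dict: "time_s": time; "joint_pos": joint angles; "qd": joint speeds; "joint_efforts": joint torques, N m; "position": TCP position; "tcp_rot": TCP orientation; "wrist_force": force on the tool from outside, world axes, zero at the start; "ft_torque": the same for the moment, N m; "finger_gap": finger opening in m.
Only numpy, scipy, OpenCV 4.12 (cv2) and the standard library are available. Lean on these libraries where they do the work, as an engineer would, in place of code of your own. Each camera call takes 0.05 s, during which the arm holds its last target.

## Working session

There is one attempt and no reset: what is moved stays moved. The work goes in short steps, each a Python script; the robot and the scene stay as the last script left them, time stands still between calls to the robot, and variables do not carry over. Pictures are saved under pics/ and viewed, and the job is handed in when it is done.

```bash
ls; mkdir -p pics; python3 - <<'E'
from rig import *
import cv2
s=sense();print(s['time_s'],s['position'],s['tcp_rot'],s['wrist_force'],s['finger_gap'])
for n in ['scene','side','wrist']:
    im,d=camera(n);cv2.imwrite(f'pics/{n}0.png',im[:,:,::-1]);p=camera_params(n);print(n,p)
    import numpy as np;np.savez(f'/tmp/{n}0.npz',im=im,d=d)
E
```

```text
pics
0.0 [ 0.27919313 -0.61395327  0.25524042] [[-9.00795933e-04  9.10300669e-01  4.13946711e-01]
 [ 1.78706189e-03  4.13947684e-01 -9.10298919e-01]
 [-9.99997997e-01 -8.02451717e-05 -1.99964603e-03]] [ 0.17264613  0.76012009 -0.07240785] 0.08556013342143258
scene {'K': array([[526.19880077,   0.        , 271.78725182],
       [  0.        , 526.19880077, 206.26178528],
       [  0.        ,   0.        ,   1.        ]]), 'position': array([ 1.11833771, -0.1953538 ,  0.92807983]), 'rotation': array([[ 0.45883183,  0.72171911, -0.51826139],
       [ 0.88840202, -0.36301376,  0.2810033 ],
       [ 0.01466944, -0.58935773, -0.80773899]])}
side {'K': array([[516.65579912,   0.        , 276.2838999 ],
       [  0.        , 516.65579912, 214.45779088],
       [  0.        ,   0.        ,   1.        ]]), 'position': array([0.23331619, 1.17873403, 0.67303969]), 'rotation': array([[-0.94327091, -0.17431081,  0.28258756],
       [-0.33115147,  0.43224581, -0.83875041],
       [ 0.02405597, -0.88474816, -0.46544818]])}
wrist {'K': array([[312.91285384,   0.        , 274.64027791],
       [  0.        , 312.91285384, 209.9870246 ],
       [  0.        ,   0.        ,   1.        ]]), 'tool_from_camera': array([[-3.81283122e-05, -2.89943783e-01,  9.57043678e-01,
        -1.16890982e-01],
       [ 6.92122140e-04, -9.57043457e-01, -2.89943688e-01,
         7.44174621e-02],
       [ 9.99999760e-01,  6.51336055e-04,  2.37166963e-04,
        -3.29832950e-04],
       [ 0.00000000e+00,  0.00000000e+00,  0.00000000e+00,
         1.00000000e+00]])}
```

View pics/scene0.png

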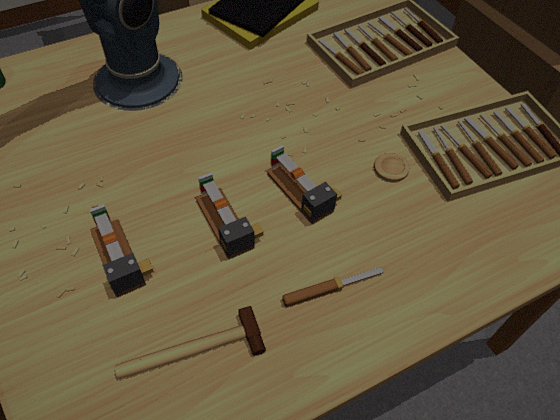

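View pics/side0.png

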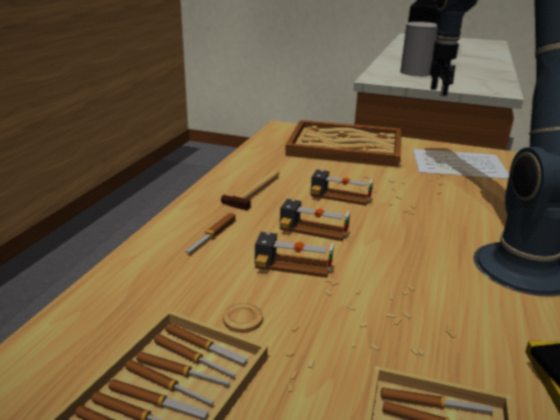

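The scene view shows three hold-downs with pads near px (111,240), (220,203) and (298,174). Their tails point right (+y), and the mallet and gouge lie beyond them. Next I'll measure them.

```bash
cat > h.py <<'E'
import numpy as np,cv2
def cloud(d,K,R,p):
    v,u=np.mgrid[:d.shape[0],:d.shape[1]]
    c=np.stack([(u-K[0,2])/K[0,0]*d,(v-K[1,2])/K[1,1]*d,d],-1)
    return c@R.T+p
def ray(u,v,z,K,R,p):
    r=R@np.linalg.inv(K)@np.array([u,v,1.]);return p+r*(z-p[2])/r[2]
E
python3 - <<'E'
from h import *
from rig import camera_params
for n in ['scene','side']:
    f=np.load(f'/tmp/{n}0.npz');im,d=f['im'],f['d'];P=camera_params(n);K,R,p=P['K'],P['rotation'],P['position']
    C=cloud(d,K,R,p);hsv=cv2.cvtColor(im,cv2.COLOR_RGB2HSV)
    H,S,V=[hsv[...,i].astype(int) for i in range(3)]
    box=(C[...,0]>.4)&(C[...,0]<.95)&(C[...,1]>-.55)&(C[...,1]<.25)&(d>0)
    print(n,'table z',np.median(C[box][:,2]))
    def comps(m,name,amin,zp):
        k,l,st,ce=cv2.connectedComponentsWithStats(m.astype(np.uint8))
        for i in range(1,k):
            if st[i,4]>=amin:
                q=C[l==i]
                print(name,st[i,4],ce[i].round(1),'ray',ray(*ce[i],zp,K,R,p).round(4),'cloud',np.median(q,0).round(4))
    hi=box&(C[...,2]>.03)
    comps(hi&(H<14)&(S>180)&(V>120),'orange',15,.061)
    comps(hi&(H>40)&(H<90)&(S>80),'green',8,.05)
    comps(box&(C[...,2]>.01)&(H>17)&(H<30)&(S>150)&(V>90)&(C[...,2]<.045),'brass',8,.038)
    m=box&(V<85)&(abs(C[...,2]-.066)<.006)
    k,l,st,ce=cv2.connectedComponentsWithStats(m.astype(np.uint8))
    for i in range(1,k):
        if st[i,4]>100:
            q=C[l==i];r=cv2.minAreaRect(q[:,:2].astype(np.float32)*1000);print('block',st[i,4],np.round(r[0],1),np.round(r[1],1),r[2],q[:,2].mean(),np.median(q,0).round(4))
    m=box&(C[...,2]>.02)
    k,l,st,ce=cv2.connectedComponentsWithStats(m.astype(np.uint8))
    for i in range(1,k):
        if st[i,4]>60:
            q=C[l==i];r=cv2.minAreaRect(q[:,:2].astype(np.float32)*1000);print('obj',st[i,4],np.round(r[0],1),np.round(r[1],1),round(r[2],1),q[:,2].max())
E
```

```text
scene table z 0.0016154096604141799
orange 19 [296.2 170.1] ray [0.5001 0.1973 0.061 ] cloud [0.5016 0.1962 0.0631]
orange 19 [298.9 173.5] ray [0.5109 0.198  0.061 ] cloud [0.5104 0.1989 0.0609]
orange 22 [218.7 200.8] ray [0.5007 0.0154 0.061 ] cloud [0.5021 0.0151 0.0623]
orange 18 [220.5 204.9] ray [0.512  0.0143 0.061 ] cloud [0.5115 0.0138 0.0616]
orange 24 [107.8 235.4] ray [ 0.4807 -0.2117  0.061 ] cloud [ 0.4832 -0.2113  0.0624]
orange 15 [112.  238.9] ray [ 0.4924 -0.2069  0.061 ] cloud [ 0.4919 -0.2063  0.0601]
green 45 [277.1 154.1] ray [0.4324 0.1867 0.05  ] cloud [0.4348 0.1854 0.0533]
green 39 [205.8 180.9] ray [0.4321 0.015  0.05  ] cloud [0.4351 0.0141 0.0542]
green 43 [ 98.9 213. ] ray [ 0.4118 -0.2119  0.05  ] cloud [ 0.4146 -0.2125  0.0537]
brass 19 [140.9 267.3] ray [ 0.5631 -0.1772  0.038 ] cloud [ 0.5647 -0.1773  0.0397]
block 484 [582.7 206.1] [41.9 62.6] 7.619279861450195 0.06715416750178017 [0.5859 0.2039 0.0675]
block 547 [584.1  15. ] [43.5 61.4] 0.48760876059532166 0.06703367683154847 [0.5878 0.0142 0.0674]
block 625 [ 563.6 -211.1] [44.1 59.6] 0.11693040
[... 1261 characters left out ...]
5] 1.2553009986877441 0.0659427129292217 [0.5811 0.0251 0.0665]
block 233 [583.  209.8] [39.1 61.7] 7.0040283203125 0.06606575367437634 [0.5804 0.2167 0.0664]
obj 1059 [ 584.7 -519.2] [366.2  96.3] 5.7 0.0498524922336715
obj 554 [ 506.9 -202.1] [161.9  90.3] 3.7 0.0712745506583935
obj 385 [ 731.9 -144.5] [261.2  88.5] 73.2 0.03102362133481784
obj 64 [ 414.4 -209.9] [ 7.5 40.2] 0.7 0.06823594115907394
obj 759 [527.7  30.2] [ 92.1 161.1] 88.6 0.07053548225077333
obj 166 [748.6 100.3] [120.4  23. ] 82.7 0.02568626791408135
obj 88 [433.9  17.3] [37.7  7.5] 88.2 0.06879574725210369
obj 901 [524.4 203.8] [160.2  74.7] 9.2 0.07086684905465257
obj 90 [433.6 189.2] [ 7.6 34.6] 7.5 0.06855387661416235
```

```bash
python3 - <<'E'
import cv2
im=cv2.imread('pics/scene0.png')[135:305,80:350]
cv2.imwrite('pics/crop0.png',cv2.resize(im,None,fx=2.9,fy=2.9,interpolation=cv2.INTER_CUBIC))
E
```

```text
(no output)
```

View pics/crop0.png

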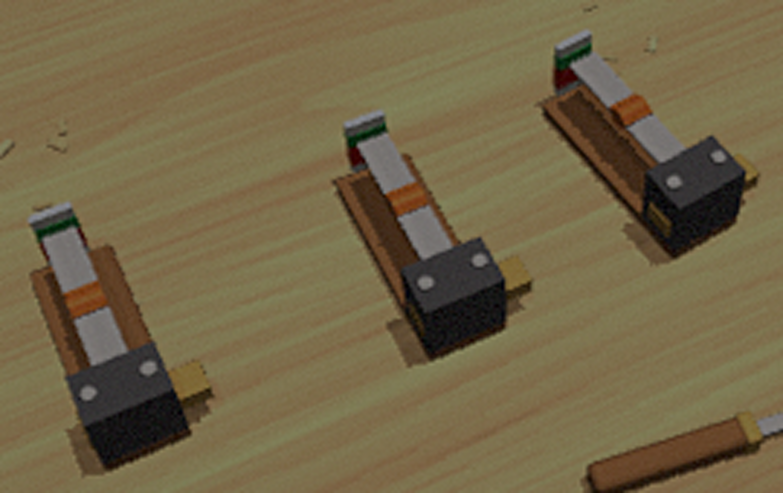

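Units found with a size check: pad-to-block distance is about 78 mm (77.5 expected) and the block tops are at 66–67 mm.

| Unit | Pad (m) | Yaw |
|---|---|---|
| Right | (0.4875, -0.2105) | ~1° |
| Mid | (0.507, 0.015) | ~1° |
| Left | (0.506, 0.1977) | ~7.5° |

I'll press the right one first.

```bash
cat >> h.py <<'E'
U={'R':((.4875,-.2105),1.0),'M':((.5070,.0150),.8),'L':((.5060,.1977),7.5)}
def down(yawdeg):
    a=np.radians(yawdeg);c,s=np.cos(a),np.sin(a)
    y=np.array([c,s,0]);x=np.array([0,0,-1.]);return np.stack([x,y,np.cross(x,y)],1)
def press(k):
    from rig import movep,move_l,sense,sleep
    (px,py),yw=U[k];R=down(yw)
    movep([px,py,.125],R);sleep(.25)
    fz=lambda n=4:np.mean([(sleep(.02),sense()['wrist_force'][2])[1] for _ in range(n)])
    f0=fz(6);s=sense();print(k,'t',round(s['time_s'],2),'pos',s['position'].round(4),'f0',round(f0,2))
    hit=move_l([px,py,.075],feed=.025,until_force=2.0)
    z=sense()['position'][2];f=fz()-f0;print('hit',hit,'z',round(z,4),'f',round(f,2))
    if not hit: return
    zc=z;zt=z
    for i in range(45):
        if f>9.5 or f>17: break
        dz=np.clip((10-f)/2.5*.5,.2,.8)*1e-3
        zt-=dz;move_l([px,py,zt],feed=.02)
        f=fz();z=sense()['position'][2]
        print(f'{(zc-z)*1e3:.2f}mm {f:.2f}N',end='; ')
    print()
    sleep(.3);fh=fz();zh=sense()['position'][2]
    print('held',round((zc-zh)*1e3,2),'mm',round(fh,2),'N t',sense()['time_s'])
    return f0,zc,zh
E
python3 - <<'E'
from rig import *
from h import *
import h
command_gripper(0.0,20)
s=sense();print(s['time_s'],s['finger_gap'])
press('R')
im,d=camera('scene');cv2.imwrite('pics/R_press.png',cv2.resize(im[150:320,60:330,::-1],None,fx=2.9,fy=2.9))
E
```

```text
0.9167 -1.9839452383128456e-05
R t 2.99 pos [ 0.4874 -0.2109  0.1251] f0 -0.09
hit True z 0.0858 f 3.9
0.58mm 5.30N; 1.22mm 7.13N; 1.66mm 7.87N; 1.99mm 8.70N; 2.20mm 9.09N; 2.35mm 9.30N; 2.52mm 9.89N; 
held 2.51 mm 9.71 N t 7.05
```

View pics/R_press.png

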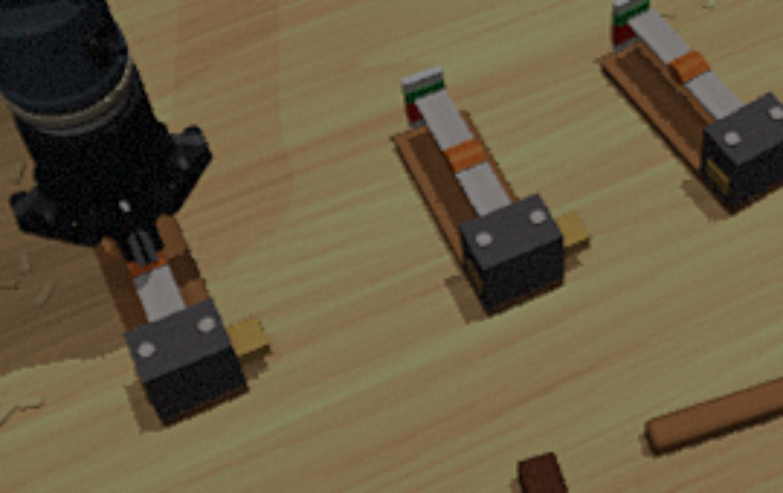

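```bash
python3 - <<'E'
from rig import *
from h import *
(px,py),_=U['R'];move_l([px,py,.13],feed=.1)
press('M')
im,d=camera('scene');cv2.imwrite('pics/M_press.png',cv2.resize(im[150:320,60:330,::-1],None,fx=2.9,fy=2.9))
E
```

```text
M t 8.98 pos [0.5071 0.014  0.125 ] f0 -0.01
hit True z 0.0858 f 3.38
0.62mm 5.52N; 1.38mm 5.20N; 2.18mm 5.58N; 2.99mm 5.93N; 3.80mm 5.87N; 4.62mm 4.97N; 5.43mm 5.62N; 6.14mm 6.21N; 6.79mm 7.30N; 7.22mm 8.50N; 7.45mm 9.13N; 7.63mm 9.32N; 7.79mm 9.68N; 
held 7.79 mm 9.73 N t 14.9417
```

View pics/M_press.png

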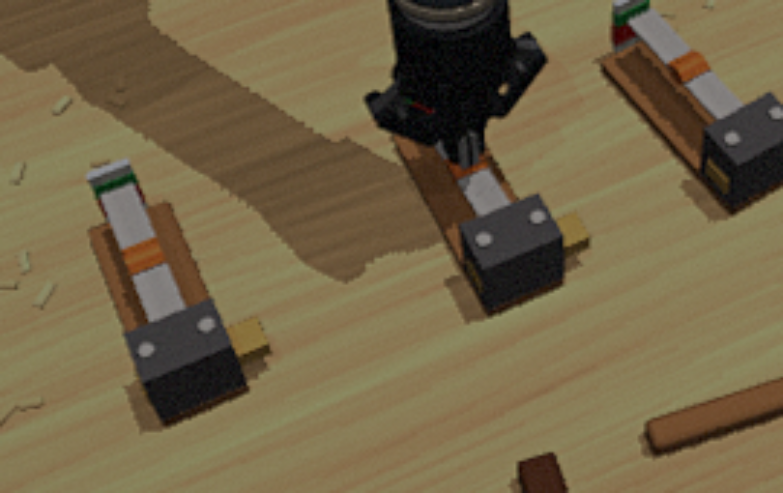

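The mid spring yielded: about 9 mm at 9.7 N with a plateau near 6 N, so it is the tired one. I'll hold a bit longer, lift, check that it stays bent, and then set up the key push.

```bash
cat >> h.py <<'E'
def pushR(yaw,t):
    a=np.radians(yaw);t=np.radians(t);uy=np.array([-np.sin(a),np.cos(a),0]);up=np.array([0,0,1.])
    x=-np.sin(t)*uy-np.cos(t)*up;y=np.cos(t)*uy-np.sin(t)*up
    return np.stack([x,y,np.cross(x,y)],1)
O=np.array([.5195,.0152,0]);YAW=.8
def unit(p):
    a=np.radians(YAW);c,s=np.cos(a),np.sin(a);return O+np.array([[c,-s,0],[s,c,0],[0,0,1]])@np.array(p)
E
python3 - <<'E'
from rig import *
from h import *
sleep(.4);s=sense();print(s['wrist_force'],s['time_s'])
(px,py),_=U['M'];move_l([px,py,.14],feed=.12)
R=pushR(YAW,10)
hi=unit([.065,.100,.11])-.025*R[:,0];lo=unit([.065,.100,.026])-.025*R[:,0]
movep(hi,R);move_l(lo,feed=.1)
sleep(.2);s=sense();print(s['time_s'],s['position'],lo,s['wrist_force'],s['joint_pos'])
for n in ['scene','side']:
    im,d=camera(n);np.savez(f'/tmp/{n}1.npz',im=im,d=d)
    c=im[150:320,60:330,::-1] if n=='scene' else im[140:300,230:430,::-1]
    cv2.imwrite(f'pics/{n}1.png',cv2.resize(c,None,fx=2.9,fy=2.9))
E
```

```text
[-3.15742443 -0.62249052  9.80700087] 15.3917
18.2417 [0.58344503 0.12055449 0.05131369] [0.58303683 0.12043858 0.05062019] [-0.09355762  0.44732433  0.11541702] [-0.02130833  0.65276262 -0.45464935  1.84574063  0.58794628  0.85481411
 -0.81419892]
```

View pics/scene1.png

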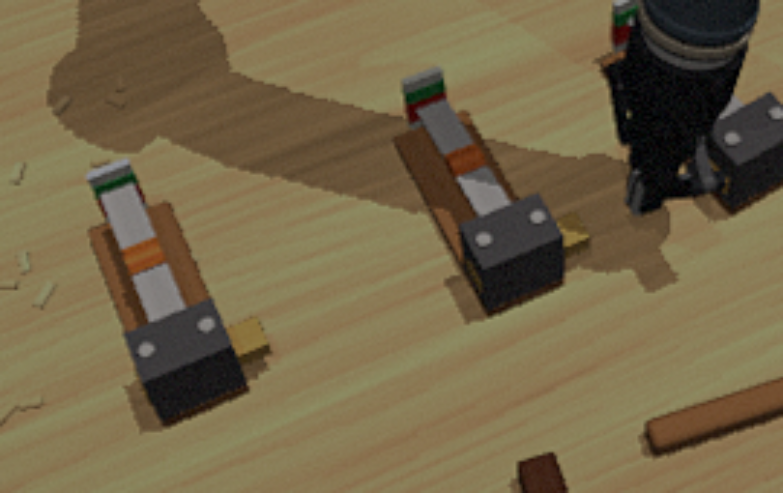

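View pics/side1.png

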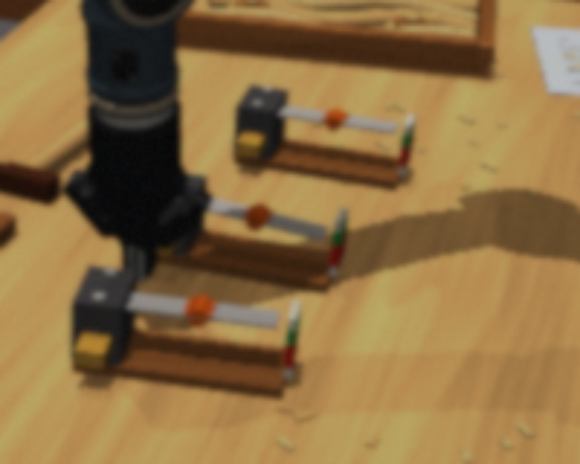

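The side view shows the mid leaf drooping (tip near px (325,235)) while the other two are level, so the mid unit is confirmed tired. Now the key push.

```bash
python3 - <<'E'
from rig import *
from h import *
R=pushR(YAW,10)
T=lambda y:unit([.065,y,.026])-.025*R[:,0]
ty=lambda:(sense()['position']+.025*R[:,0]-O)[1]
f0=sense()['wrist_force'][1]
h=move_l(T(.055),feed=.03,until_force=3);print('contact',h,ty(),sense()['wrist_force'],sense()['time_s'])
for y in np.arange(.06,.030,-.004):
    if y>ty()-.002: continue
    h=move_l(T(y),feed=.03,until_force=14);s=sense()
    print(round(y,4),h,ty().round(4),s['wrist_force'].round(1),round(s['time_s'],2))
    if abs(s['wrist_force'][1]-f0)>16:break
im,d=camera('scene');cv2.imwrite('pics/scene2.png',cv2.resize(im[150:320,60:330,::-1],None,fx=2.9,fy=2.9))
E
```

```text
contact True 0.0640790241985133 [0.54749892 0.94884107 2.09056858] 19.475
0.06 False 0.0628 [ 0.1  5.6 -0.7] 19.73
0.056 False 0.0587 [-0.   5.8 -1.3] 20.02
0.052 False 0.0546 [-0.2  5.3 -0.3] 20.3
0.048 False 0.0506 [-0.5  5.3 -0.9] 20.58
0.044 False 0.0466 [-0.7  6.2 -2. ] 20.87
0.04 False 0.0426 [-0.3  4.2 -0.7] 21.15
0.036 False 0.0386 [-1.2  5.1 -1.1] 21.43
0.032 False 0.0378 [-1.2 10.  -1.1] 21.72
```

View pics/scene2.png

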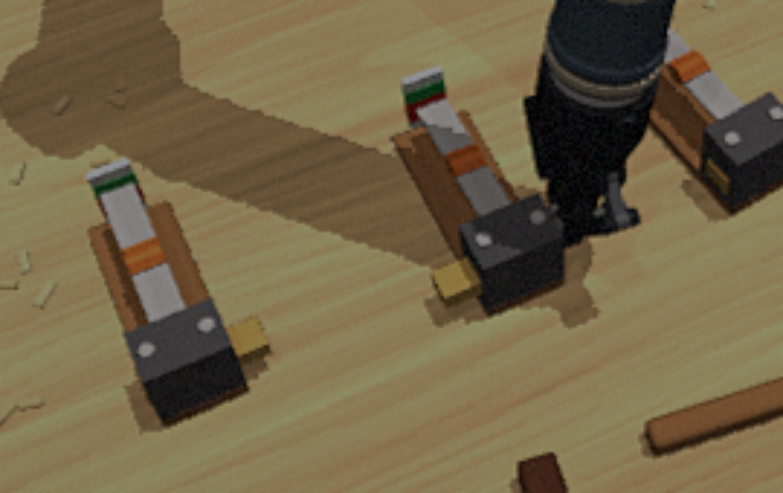

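The wrist force rose at about 25–26 mm of travel, so the fingers are on the block face. The key now stands out on the far side. I'll settle briefly, back off and inspect.

```bash
python3 - <<'E'
from rig import *
from h import *
R=pushR(YAW,10)
T=lambda y,z=.026:unit([.065,y,z])-.025*R[:,0]
sleep(.3);s=sense();print(s['wrist_force'],(s['position']+.025*R[:,0]-O)[1])
move_l(T(.085),feed=.1);move_l(T(.085,.2),feed=.15)
R2=down(8);movep([.50,-.40,.30],R2)
print(sense()['time_s'],sense()['wrist_force'])
for n in ['scene','side']:
    im,d=camera(n);np.savez(f'/tmp/{n}3.npz',im=im,d=d)
    c=im[135:305,80:350,::-1] if n=='scene' else im[140:300,230:430,::-1]
    cv2.imwrite(f'pics/{n}3.png',cv2.resize(c,None,fx=2.9,fy=2.9))
    P=camera_params(n);C=cloud(d,P['K'],P['rotation'],P['position'])
    hsv=cv2.cvtColor(im,cv2.COLOR_RGB2HSV).astype(int);H,S,V=hsv[...,0],hsv[...,1],hsv[...,2]
    m=(abs(C[...,0]-.55)<.06)&(C[...,2]>.018)&(C[...,2]<.045)&(abs(C[...,1])<.3)&(H>15)&(H<32)&(S>130)
    k,l,st,ce=cv2.connectedComponentsWithStats(m.astype(np.uint8))
    for i in range(1,k):
        if st[i,4]>12:
            q=C[l==i];print(n,st[i,4],ce[i].round(),'y',np.percentile(q[:,1],[3,50,97]).round(4),'x,z',np.median(q,0)[[0,2]].round(4))
E
```

```text
[ 0.20795407  9.90672689 -1.23950666] 0.03788366641670503
25.9333 [-0.08780686  1.1109536  -0.91928692]
scene 46 [337. 194.] y [0.2481 0.2549 0.2591] x,z [0.5839 0.0386]
scene 38 [307. 210.] y [0.1736 0.1758 0.1782] x,z [0.5887 0.0371]
scene 192 [217. 247.] y [-0.0411 -0.028  -0.0148] x,z [0.5877 0.0389]
scene 159 [145. 267.] y [-0.1794 -0.1698 -0.1598] x,z [0.5673 0.0386]
side 86 [316. 189.] y [-0.1843 -0.1636 -0.154 ] x,z [0.5659 0.036 ]
side 51 [287. 220.] y [0.0403 0.0437 0.0492] x,z [0.5856 0.0318]
side 152 [261. 260.] y [0.2336 0.2523 0.2622] x,z [0.5781 0.0364]
```

View pics/scene3.png

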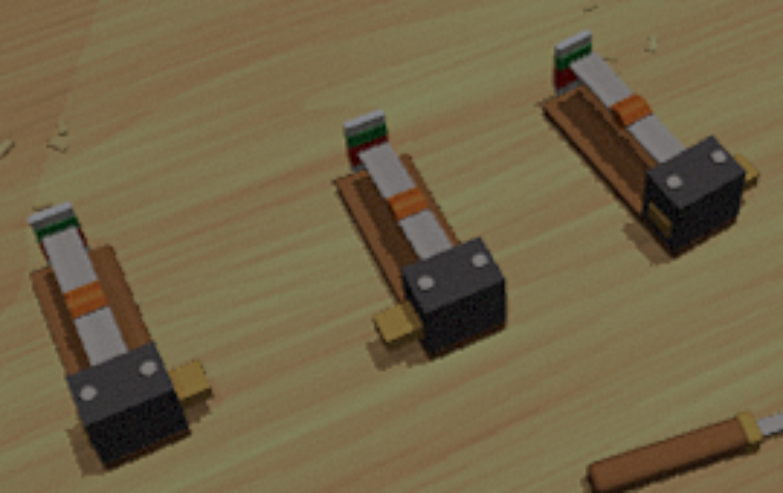

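View pics/side3.png

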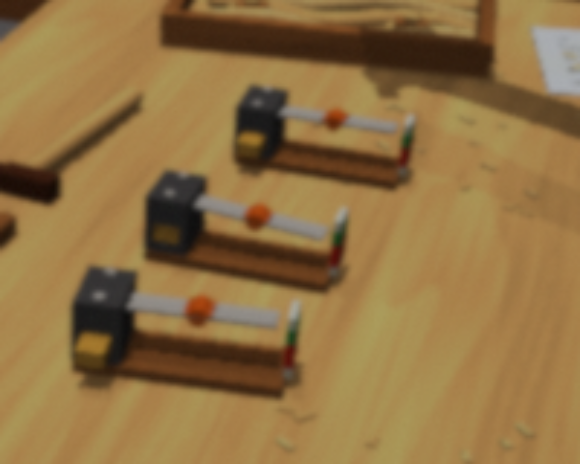

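The mid key's tail is flush: its end face is at y≈0.044 against the block face at 0.046. Its head stands about 26 mm out of the far side, the mid leaf stays bent and the other two units look untouched. Handing in.

```bash
python3 - <<'E'
from rig import *
sleep(.3);print(sense()['time_s']);print(finish_job())
E
```

```text
26.3333
the job is handed in; nothing more can be done
None
```

The middle hold-down (pad near x 0.507, y 0.015) was the tired one. I pushed its brass key through until the tail was flush and handed the job in at about 26 s of the 64 s allowed. `finish_job()` gives no verdict.

- **Right unit:** it gave about 4 mm at 9.7 N with a steady stiffness, so it is sound. Afterwards it looked level in the pictures.
- **Middle unit:** it yielded at about 5.5–6 N and reached about 9 mm at 9.7 N. I held it there for about 0.9 s, and it stayed visibly bent when released.
- **Left unit:** I did not press it. Exactly one spring is tired, and the middle one had already clearly yielded.
- **Key push:** the key slid at about 5–6 N. After roughly 25–26 mm the force rose to about 10 N, when the fingers met the block face.

**Last checks:** the tail's end face measured at y ≈ 0.044 against a block face at about 0.046, which agrees within the camera's 2 mm error. The head stood out about 26 mm on the far side. The other two keys were still in, both those springs looked level, and the arm was clear of everything. I saw no sign that the mallet, gouge or rosette had moved, but I did not re-measure them. No check failed.

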